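Hook up the drop guard of the blue bench press

TASK

On the multirotor assembly table stand two small bench presses with their clear drop guards down. Raise the guard of the blue press by the blue cross handle of its slotted bar, push the bar back over the notched catch and let the slot down into the notch, so that the guard hangs there by itself when you let go. Leave the red press's guard down.

Things in the scene. Friction and masses are not known exactly. Their poses are not given: they have to be found in the camera images.
- blue_grip (a point): Centre of the blue press's handle (white body, blue 260 x 200 mm base plate): a level blue rod, 16 mm thick, 46 mm long, across the top of the upright slotted bar. 267 mm up when the guard is down; the press is nowhere else above 237 mm, so it can be gripped from above across the rod. Lifting it lifts bar and guard (0.6 kg). Its z points up along the bar, y along the rod.
- blue_bar (a joint): Lean of the slotted steel bar (6 mm thick, 40 wide) towards the notch, rad: 0 upright to 0.28 (stop). It pivots on the guard 207 mm below the handle; a weak spring (0.5 N at the handle) sets it upright. Its through slot, 22 mm wide, runs from 87 mm (upper edge) to 147 mm below the handle centre. Hung in the notch it reads 0.14 to 0.25. It turns freely about the rod in a grip.
- blue_notch (a point): Mid-floor of the notch in the fixed catch, 225 mm up; x points from guard to press body, about away from the robot (yaw to 0.4 rad), y along the rod. The catch is a 12 mm wide tongue, underside 213 mm up; notch 20 mm wide in x, open on top, front lip 5 mm thick, 12 mm high. The upright bar stands 27 mm in front (-x). Raise 70 mm, handle 46 mm along +x, lower: slot's upper edge drops into the notch.
- blue_guard (a joint): Height of the blue press's clear guard above its lowest position, m: 0 down, 0.083 upper stop. Let go, it slides down under its weight. To pass over the lip into the slot, at least 0.062 is needed; hung in the notch it reads about 0.047.
- red_guard (a joint): The same height for the red press (red base plate and handle, otherwise alike), a bystander: it stays at 0. The two presses change places from start to start.

How it is judged (in metres and radians):
At the end, for the whole second after the job is handed in: The blue guard hangs still (under 10 mm/s) by its bar in the notch, 40 to 53 mm above its lowest position, the bar leaning back by more than 0.12 rad; the red guard is down (within 5 mm) (value of joint blue_guard between 0.04 and 0.053 m and value of joint blue_bar above 0.12 rad and not (velocity of joint blue_guard above 0.01 m/s) and not (velocity of joint blue_guard below -0.01 m/s) and value of joint red_guard below 0.005 m); the robot touches nothing.
It fails at once if the red press's guard is raised by more than 15 mm (value of joint red_guard above 0.015 m).
It also fails if it takes over 35 s, if anything falls off the work surface, if the arm or the gripper's body presses on something with over 40 N, if the wrist force passes 120 N, or if a joint passes its speed limit or range.

ROBOT

A 6-joint arm with a two-finger parallel gripper is mounted at the origin on the work surface. World frame = base frame: x ahead of the robot, y to its left, z up, the work surface at z = 0. Lengths are in m, angles in degrees, forces in N, time in s.
With the tool pointing down it reaches from about 0.35 to 0.875 m from the base axis. Payload 4.2 kg.
Tool frame: the origin (TCP) lies at the very end of the fingers, on their centre line; the grasp point (between the pads) lies 19 mm behind it; z points along the fingers, y is the line along which they close (so a half turn about z gives the same grasp; the last joint's range is limited). The gripper opens to 87 mm and grips with 3 to 60 N. Pads are 19 mm wide; open, the fingers measure 117 mm over their backs; the gripper's body (75 mm by 190 mm) begins 51 mm behind the grasp point.
Start: joints at [-49.183, 22.042, 0.453, 0, -68.411, -14.817], TCP at [0.274, -0.562, 0.223] pointing down, gripper open.
Joint ranges: [-179.83, 179.83], [-69.29, 118.12], [-61.27, 80.66], [-181.25, 117.63], [-171.15, -9.14], [-177.46, 177.46]. Speed limits (degrees/s): [159.86, 159.86, 180, 180, 180, 180].

INTERFACE

Orientations are given as a 3x3 rotation matrix whose columns are the frame's x, y, z axes.
In Python, from station import monitor, cams, ticket gives the robot as it stands.
- The arm moves only by the tool drive_tool, never from a script. Its argument "moves" is a list of rows, each an object with "delta_pos": the shift along the tool's x, y, z in mm, a list of three; "turn": the turn about the tool's z in rad; "claw": the opening, from 0 (shut) to 1 (fully open). A call has 1 to 12 rows; each row shifts and turns the commanded pose from where the row before left it, along the tool's axes as they then stand; what a row does not reach is not made up. A row lasts 1/8 s, in which the tool goes at most 62.5 mm and 10.7 degrees, less where a joint would pass 70% of its speed; a pose out of reach is approached as far as the arm can. A call is refused whole if a number of a shift passes 62.5 or a number of a turn 0.188, either way. A call with a gripper value outside its range is refused whole. The fingers move at their own pace and stop on an object; the grip force is fixed at half the most. Time passes only in rows, so rows that do not move let the fingers close. It gives the time, the measured TCP pose, the force, the opening and the grip force at its end, in the units of the state.
- monitor.sense(): the state, without advancing time (a new reading comes with each control period).
- cams.capture(name): name is "side" or "top"; returns a dict with "color" (420x560x3 uint8, red, green, blue), "range_z" (420x560 float32, m along the optical axis (not along the pixel's ray), 0 where there is no reading), "vertical_fov" (degrees; the focal length in pixels is half the picture's height over the tangent of half this angle, whatever the lens; pixels are square), "cx", "cy" (the principal point, pixels), "extrinsics" (4x4, takes a point from camera to world coordinates). Camera axes: x right, y down, z forward; pixel columns grow to the right and rows downward; lengths in m; the calibration is good to about 2 mm. A picture is of the moment at which its call begins.
- ticket.finish_job(): hands the job in; it is judged then, once.
The state is a dict: "time_s": time; "joints": joint angles; "joint_velocities": joint speeds; "effort": joint torques, N m; "tcp_pos": TCP position; "ee_rot": TCP orientation; "wrist_force": force on the tool from outside, world axes, zero at the start; "moment": the same for the moment, N m; "gripper_width": opening from 0.0 (shut) to 1.0 (fully open); "gripper_force": force on a finger pad.
Only numpy, scipy, OpenCV 4.12 (cv2) and the standard library are available. Lean on these libraries where they do the work, as an engineer would, in place of code of your own. Each camera call takes 0.05 s, during which the arm holds its last target. There are 200 camera calls.

## Working session

There is one attempt and no reset: what is moved stays moved. The work goes in short steps, Python scripts to look and compute and a tool call to move; the robot and the scene stay as the last step left them, time stands still between calls to the robot, and variables do not carry over. Pictures are saved under pics/ and viewed, at most 10 in all, crops included, and the job is handed in when it is done.

Besides the shell and the picture viewer there is one more tool, called after "Emit:" in YAML: its name, and indented under it one key for each argument. drive_tool: Moves the arm, as the interface text tells. Its arguments: {"type":"object","properties":{"moves":{"type":"array","items":{"type":"object","properties":{"delta_pos":{"type":"array","items":{"type":"number"}},"turn":{"type":"number"},"claw":{"type":"number"}}}}},"required":["moves"]}

```bash
mkdir -p pics
cat > h.py <<'E'
import numpy as np, cv2
from station import monitor, cams, ticket
def cap(n,save=None):
    c=cams.capture(n)
    if save: cv2.imwrite('pics/'+save,c['color'][:,:,::-1])
    return c
def cloud(c):
    H,W=c['range_z'].shape; f=H/2/np.tan(np.radians(c['vertical_fov'])/2)
    u,v=np.meshgrid(np.arange(W),np.arange(H)); z=c['range_z']
    P=np.stack([(u-c['cx'])/f*z,(v-c['cy'])/f*z,z],-1)
    E=np.array(c['extrinsics']); return P@E[:3,:3].T+E[:3,3]
E
python3 - <<'E'
from h import *
s=monitor.sense(); print(s['time_s'],s['tcp_pos'],s['ee_rot'],s['gripper_width'])
for n in('top','side'):
    c=cap(n,n+'0.png'); P=cloud(c); print(n,np.round(c['extrinsics'],3).tolist(),c['vertical_fov'])
    h=cv2.cvtColor(c['color'],cv2.COLOR_RGB2HSV).astype(int)
    for col,m in(('blue',(abs(h[...,0]-110)<15)),('red',(h[...,0]<8)|(h[...,0]>172))):
        m=m&(h[...,1]>120)&(h[...,2]>50)&(c['range_z']>0)
        for lo,hi in((.25,.29),(-.01,.05)):
            q=m&(P[...,2]>lo)&(P[...,2]<hi)
            if q.sum()>5:
                v,u=np.nonzero(q); p=P[q]; r=cv2.minAreaRect((p[:,:2]*1000).astype(np.float32))
                print(col,lo,q.sum(),'px',u.mean().round(),v.mean().round(),p.mean(0).round(4),np.round(p.max(0),3),r)
E
```

```text
0.0 [ 0.27370775 -0.56118532  0.2214654 ] [[-8.98889664e-01 -4.38173763e-01 -1.06071579e-03]
 [-4.38175033e-01  8.98887612e-01  1.92402290e-03]
 [ 1.10407934e-04  2.19426348e-03 -9.99997587e-01]] 0.9980518803228697
top [[-0.016, -0.992, 0.127, 0.448], [-0.999, 0.021, 0.036, -0.026], [-0.038, -0.126, -0.991, 0.925], [0.0, 0.0, 0.0, 1.0]] 55.943024189774114
blue 0.25 265 px 371.0 232.0 [ 0.4888 -0.1479  0.2731] [ 0.497 -0.125  0.277] ((489.1773681640625, -147.84619140625), (45.02564239501953, 15.681299209594727), 84.8250961303711)
blue -0.01 9253 px 301.0 140.0 [ 0.7356 -0.0375  0.0148] [1.077 0.538 0.05 ] ((853.6876831054688, 15.50885009765625), (976.7599487304688, 507.8990478515625), 45.06296920776367)
red 0.25 225 px 114.0 175.0 [0.5948 0.2844 0.2727] [0.604 0.309 0.277] ((595.9366455078125, 286.549560546875), (45.449493408203125, 14.37005615234375), 79.33838653564453)
red -0.01 5542 px 184.0 165.0 [0.6716 0.2358 0.02  ] [1.075 0.466 0.048] ((785.7275390625, 199.93341064453125), (540.486328125, 476.96722412109375), 6.120960712432861)
side [[-0.995, -0.041, 0.091, 0.449], [-0.099, 0.522, -0.847, 0.834], [-0.013, -0.852, -0.524, 0.685], [0.0, 0.0, 0.0, 1.0]] 48.12523856365254
blue 0.25 40 px 300.0 137.0 [ 0.4904 -0.1415  0.272 ] [ 0.498 -0.125  0.274] ((489.49359130859375, -144.50485229492188), (38.660518646240234, 11.149511337280273), 80.62252807617188)
blue -0.01 7161 px 152.0 258.0 [ 0.8083 -0.0113  0.0235] [1.078 0.175 0.05 ] ((749.3483276367188, -38.0634765625), (741.2450561523438, 341.8914489746094), 14.740707397460938)
red 0.25 233 px 212.0 253.0 [0.5966 0.2937 0.2709] [0.607 0.314 0.275] ((597.2960205078125, 290.36676025390625), (46.943485260009766, 13.34963607788086), 81.14704895019531)
red -0.01 7485 px 192.0 376.0 [0.6525 0.3066 0.0172] [1.077 0.389 0.04 ] ((836.1880493164062, 234.40621948242188), (323.30535888671875, 656.6205444335938), 65.19306182861328)
```

View pics/top0.png

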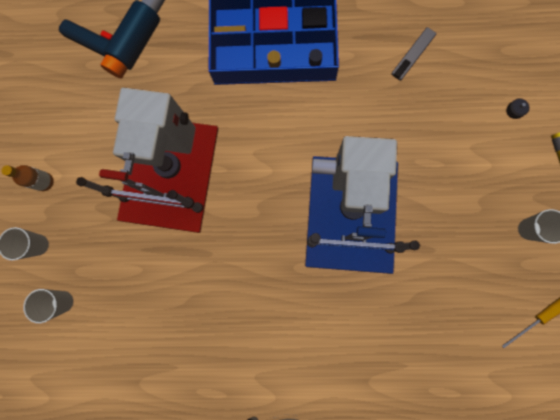

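View pics/side0.png

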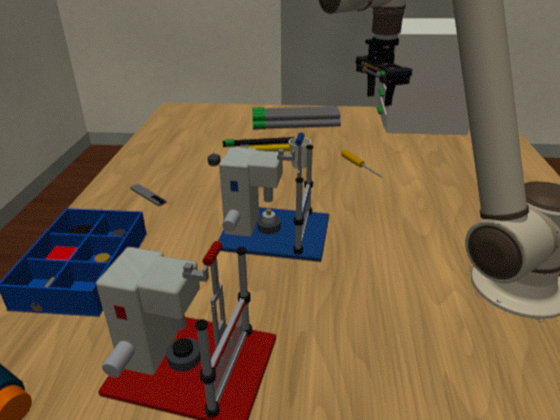

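The top view shows the blue press with its handle at px (371,232) and the red press at left with its handle near (114,175). The side view shows the blue handle at (300,138) with the grey catch just left of it. Next I'll measure the yaw and the catch.

Run:
```python
from h import *
c=cap('top'); P=cloud(c); h=cv2.cvtColor(c['color'],cv2.COLOR_RGB2HSV).astype(int)
m=(abs(h[...,0]-110)<15)&(h[...,1]>120)&(h[...,2]>40)&(c['range_z']>0)
u,v=np.meshgrid(np.arange(560),np.arange(420))
q=m&(P[...,2]>.25)&(P[...,2]<.29)&(v>200)
def yaw(p):
    d=np.linalg.svd(p-p.mean(0))[2][0]; return np.degrees(np.arctan(-d[0]/d[1]))
print('rod yaw',yaw(P[q][:,:2]), cv2.minAreaRect((P[q][:,:2]*1000).astype(np.float32)))
b=m&(P[...,2]<.03)&(v>150)&(v<280)&(u>295)&(u<410)
r=cv2.minAreaRect((P[b][:,:2]*1000).astype(np.float32)); print('base',r,cv2.boxPoints(r).tolist())
# catch: nonblue points between .2 and .245 near handle
k=(~m)&(P[...,2]>.2)&(P[...,2]<.245)&(abs(u-371)<16)&(v>190)&(v<245)
for a,bb in zip(np.argwhere(k)[::4],P[k][::4]): print(a[::-1],bb.round(3)) if a[1]%2==0 else 0
cv2.imwrite('pics/crop.png',cv2.resize(c['color'][180:270,300:430,::-1],None,fx=6,fy=6,interpolation=cv2.INTER_CUBIC))
```

```text
rod yaw -5.644246821626991 ((489.3519287109375, -147.90426635742188), (45.5125617980957, 15.823250770568848), 84.37638854980469)
base ((547.94580078125, -153.14865112304688), (194.9510955810547, 253.6085662841797), 84.63213348388672) [[412.5787658691406, -238.33419799804688], [665.0751342773438, -262.05926513671875], [683.3128662109375, -67.96310424804688], [430.81646728515625, -44.238037109375]]
[356 191] [ 0.567 -0.135  0.212]
[360 191] [ 0.567 -0.142  0.215]
[364 191] [ 0.567 -0.149  0.213]
[368 191] [ 0.566 -0.156  0.215]
[372 191] [ 0.566 -0.163  0.216]
[376 191] [ 0.566 -0.17   0.214]
[380 191] [ 0.565 -0.177  0.217]
[384 191] [ 0.565 -0.184  0.216]
[358 193] [ 0.563 -0.138  0.213]
[362 193] [ 0.562 -0.145  0.217]
[366 193] [ 0.563 -0.152  0.213]
[370 193] [ 0.563 -0.159  0.214]
[374 193] [ 0.562 -0.166  0.216]
[378 193] [ 0.562 -0.173  0.217]
[382 193] [ 0.562 -0.181  0.215]
[386 193] [ 0.562 -0.188  0.215]
[356 195] [ 0.559 -0.134  0.216]
[360 195] [ 0.559 -0.141  0.215]
[364 195] [ 0.559 -0.149  0.215]
[368 195] [ 0.559 -0.156  0.213]
[372 195] [ 0.559 -0.163  0.215]
[376 19
[... 1239 characters left out ...]
 0.215]
[384 205] [ 0.54  -0.183  0.216]
[358 207] [ 0.538 -0.137  0.212]
[356 208] [ 0.536 -0.134  0.209]
[360 208] [ 0.536 -0.141  0.211]
[364 208] [ 0.535 -0.147  0.22 ]
[368 208] [ 0.533 -0.151  0.236]
[372 208] [ 0.532 -0.158  0.237]
[376 208] [ 0.535 -0.17   0.211]
[380 208] [ 0.535 -0.176  0.214]
[384 208] [ 0.535 -0.183  0.214]
[382 209] [ 0.533 -0.18   0.211]
[386 209] [ 0.533 -0.187  0.212]
[364 211] [ 0.529 -0.146  0.223]
[368 211] [ 0.527 -0.15   0.238]
[372 211] [ 0.527 -0.157  0.236]
[364 215] [ 0.522 -0.146  0.223]
[368 215] [ 0.522 -0.152  0.225]
[366 217] [ 0.518 -0.148  0.226]
[370 217] [ 0.518 -0.156  0.224]
[366 225] [ 0.503 -0.146  0.237]
[370 225] [ 0.503 -0.153  0.236]
```

View pics/crop.png

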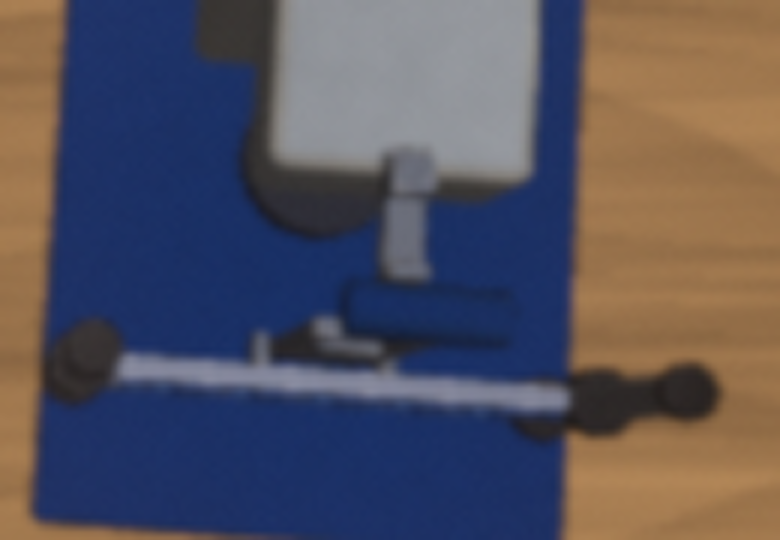

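Emit:
drive_tool:
  moves:
    - {"delta_pos": [0,0,-50]}
    - {"delta_pos": [0,0,-50]}
    - {"delta_pos": [-37.5,27.7,0]}
    - {"delta_pos": [-37.5,27.7,0]}
    - {"delta_pos": [-37.5,27.7,0]}
    - {"delta_pos": [-37.5,27.7,0]}
    - {"delta_pos": [-37.5,27.7,0]}
    - {"delta_pos": [-37.5,27.7,0]}
    - {"delta_pos": [-37.5,27.7,0]}
    - {"delta_pos": [-37.5,27.7,0]}
    - {"delta_pos": [-37.5,27.7,0]}
    - {"delta_pos": [-37.5,27.7,0]}

```text
invalid input
```

Emit:
drive_tool:
  moves:
    - {"turn": -0.17}
    - {"turn": -0.17}
    - {"turn": -0.17}
    - {"turn": -0.17}
    - {"turn": -0.17}
    - {"turn": -0.17}
    - {"turn": 0}
    - {"turn": 0}

```text
invalid input
```

Run:
```python
from h import *
s=monitor.sense(); R=np.array(s['ee_rot']); print(s['time_s'],s['tcp_pos'],R.round(4).tolist())
print('need mm tool',(R.T@(np.array([.489,-.148,.249])-s['tcp_pos'])*1000).round(1), 'yaw of y',np.degrees(np.arctan2(R[1,1],R[0,1])))
cap('side','side1.png')
```

```text
0.15 [ 0.27382181 -0.56131926  0.22170667] [[-0.8988, -0.4383, -0.0008], [-0.4383, 0.8988, 0.0015], [0.0001, 0.0017, -1.0]]
need mm tool [-374.6  277.2  -26.9] yaw of y 115.99419916717255
```

View pics/side1.png

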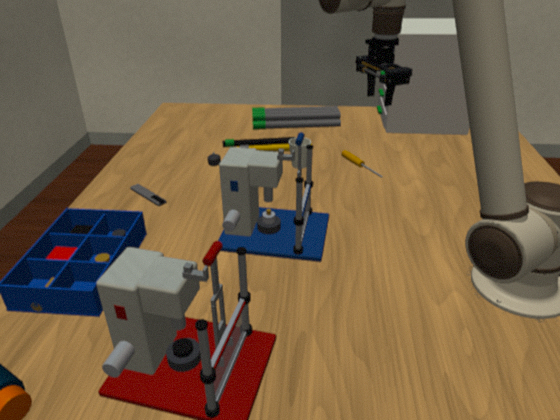

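The rows were refused and nothing moved; the picture is the same as before. All three fields are probably required in each row.

Emit:
drive_tool:
  moves:
    - {"delta_pos": [0,0,-50],"turn": 0,"claw": 1}
    - {"delta_pos": [0,0,-50],"turn": 0,"claw": 1}
    - {"delta_pos": [-37.5,27.7,0],"turn": 0,"claw": 1}
    - {"delta_pos": [-37.5,27.7,0],"turn": 0,"claw": 1}
    - {"delta_pos": [-37.5,27.7,0],"turn": 0,"claw": 1}
    - {"delta_pos": [-37.5,27.7,0],"turn": 0,"claw": 1}
    - {"delta_pos": [-37.5,27.7,0],"turn": 0,"claw": 1}
    - {"delta_pos": [-37.5,27.7,0],"turn": 0,"claw": 1}
    - {"delta_pos": [-37.5,27.7,0],"turn": 0,"claw": 1}
    - {"delta_pos": [-37.5,27.7,0],"turn": 0,"claw": 1}
    - {"delta_pos": [-37.5,27.7,0],"turn": 0,"claw": 1}
    - {"delta_pos": [-37.5,27.7,0],"turn": 0,"claw": 1}

```text
time_s: 1.7
tcp_pos: [0.49, -0.1468, 0.3226]
ee_rot: [[-0.899, -0.438, 0.0], [-0.438, 0.899, 0.0], [-0.0, 0.0, -1.0]]
wrist_force: [1.1, 0.3, -0.0]
gripper_width: 0.996
gripper_force: 0.0
```

Emit:
drive_tool:
  moves:
    - {"delta_pos": [0,0,0],"turn": -0.17,"claw": 1}
    - {"delta_pos": [0,0,0],"turn": -0.17,"claw": 1}
    - {"delta_pos": [0,0,0],"turn": -0.17,"claw": 1}
    - {"delta_pos": [0,0,0],"turn": -0.17,"claw": 1}
    - {"delta_pos": [0,0,0],"turn": -0.17,"claw": 1}
    - {"delta_pos": [0,0,0],"turn": -0.17,"claw": 1}
    - {"delta_pos": [0,0,0],"turn": 0,"claw": 1}
    - {"delta_pos": [0,0,0],"turn": 0,"claw": 1}

```text
time_s: 2.7
tcp_pos: [0.4895, -0.1483, 0.3225]
ee_rot: [[-0.099, -0.995, -0.0], [-0.995, 0.099, 0.0], [-0.0, 0.0, -1.0]]
wrist_force: [0.0, -0.4, 0.1]
gripper_width: 1.001
gripper_force: 0.0
```

Run:
```python
from h import *
s=monitor.sense(); R=np.array(s['ee_rot']); print(s['time_s'],s['tcp_pos'],R.round(4).tolist())
print('need mm tool',(R.T@(np.array([.489,-.148,.249])-s['tcp_pos'])*1000).round(1), 'yaw of y',np.degrees(np.arctan2(R[1,1],R[0,1])))
cap('side','side2.png')
```

```text
2.7 [ 0.48949556 -0.14833677  0.32245998] [[-0.0993, -0.9951, -0.0002], [-0.9951, 0.0993, 0.0001], [-0.0001, 0.0003, -1.0]]
need mm tool [-0.3  0.5 73.5] yaw of y 174.3025010683644
```

View pics/side2.png

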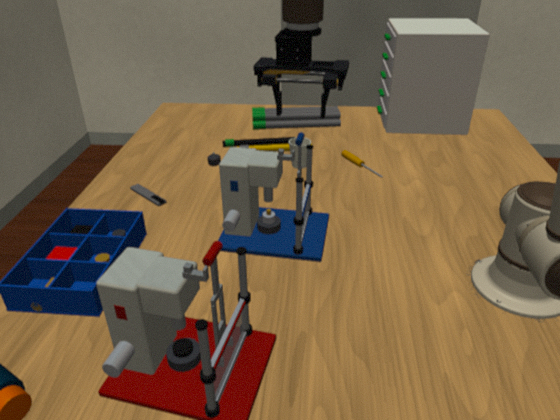

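The gripper straddles the blue handle, with its fingers at px (278,112) and (325,112) and the rod at (300,138). I'll descend and close.

Emit:
drive_tool:
  moves:
    - {"delta_pos": [0,0,25],"turn": 0,"claw": 1}
    - {"delta_pos": [0,0,25],"turn": 0,"claw": 1}
    - {"delta_pos": [0,0,15],"turn": 0,"claw": 1}
    - {"delta_pos": [0,0,8],"turn": 0,"claw": 1}
    - {"delta_pos": [0,0,0],"turn": 0,"claw": 1}
    - {"delta_pos": [0,0,0],"turn": 0,"claw": 0}
    - {"delta_pos": [0,0,0],"turn": 0,"claw": 0}
    - {"delta_pos": [0,0,0],"turn": 0,"claw": 0}
    - {"delta_pos": [0,0,0],"turn": 0,"claw": 0}
    - {"delta_pos": [0,0,0],"turn": 0,"claw": 0}
    - {"delta_pos": [0,0,0],"turn": 0,"claw": 0}
    - {"delta_pos": [0,0,0],"turn": 0,"claw": 0}

```text
time_s: 4.25
tcp_pos: [0.4896, -0.1483, 0.2496]
ee_rot: [[-0.097, -0.995, -0.0], [-0.995, 0.097, 0.0], [-0.0, 0.0, -1.0]]
wrist_force: [0.2, 0.7, 1.0]
gripper_width: 0.284
gripper_force: 0.0
```

Emit:
drive_tool:
  moves:
    - {"delta_pos": [0,0,0],"turn": 0,"claw": 0}
    - {"delta_pos": [0,0,0],"turn": 0,"claw": 0}
    - {"delta_pos": [0,0,0],"turn": 0,"claw": 0}
    - {"delta_pos": [0,0,0],"turn": 0,"claw": 0}

```text
time_s: 4.75
tcp_pos: [0.4898, -0.1484, 0.2496]
ee_rot: [[-0.097, -0.995, 0.0], [-0.995, 0.097, -0.0], [0.0, -0.0, -1.0]]
wrist_force: [2.4, -0.3, -0.9]
gripper_width: 0.176
gripper_force: 30.0
```

Emit:
drive_tool:
  moves:
    - {"delta_pos": [0,0,-6],"turn": 0,"claw": 0}
    - {"delta_pos": [0,0,-12],"turn": 0,"claw": 0}
    - {"delta_pos": [0,0,-12],"turn": 0,"claw": 0}
    - {"delta_pos": [0,0,-12],"turn": 0,"claw": 0}
    - {"delta_pos": [0,0,-12],"turn": 0,"claw": 0}
    - {"delta_pos": [0,0,-10],"turn": 0,"claw": 0}
    - {"delta_pos": [0,0,-6],"turn": 0,"claw": 0}
    - {"delta_pos": [0,0,0],"turn": 0,"claw": 0}
    - {"delta_pos": [0,0,0],"turn": 0,"claw": 0}

```text
time_s: 5.88
tcp_pos: [0.4896, -0.1483, 0.3194]
ee_rot: [[-0.097, -0.995, -0.0], [-0.995, 0.097, 0.0], [-0.0, 0.0, -1.0]]
wrist_force: [2.2, -1.5, -6.3]
gripper_width: 0.17
gripper_force: 30.0
```

Run:
```python
from h import *
s=monitor.sense(); print(s['tcp_pos'],s['wrist_force'],s['gripper_width'],s['gripper_force'])
c=cap('side'); cv2.imwrite('pics/c3.png',cv2.resize(c['color'][40:280,190:390,::-1],None,fx=2.5,fy=2.5))
```

```text
[ 0.48960301 -0.14831797  0.31941275] [ 2.23384615 -1.48363654 -6.31532472] 0.16976091866860393 29.998115301132202
```

View pics/c3.png

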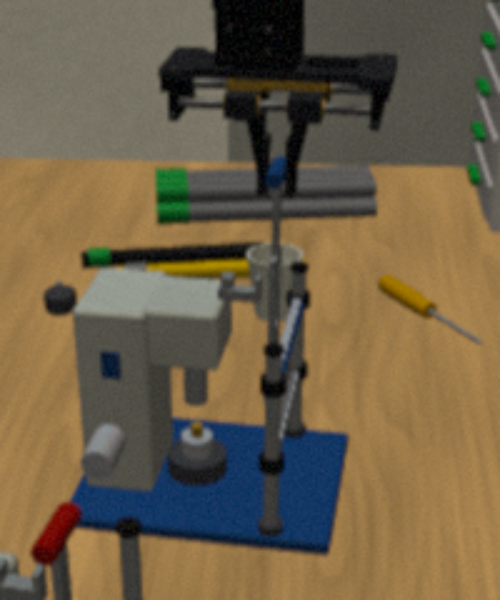

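The bar and guard are lifted: the rod is in the fingers at crop (277,172), the bar is upright and the catch is at (235,290). The 6.3 N load matches the guard's weight. Now I'll push back 46 mm (tool -y).

Emit:
drive_tool:
  moves:
    - {"delta_pos": [0,-5,0],"turn": 0,"claw": 0}
    - {"delta_pos": [0,-8,0],"turn": 0,"claw": 0}
    - {"delta_pos": [0,-8,0],"turn": 0,"claw": 0}
    - {"delta_pos": [0,-8,0],"turn": 0,"claw": 0}
    - {"delta_pos": [0,-8,1],"turn": 0,"claw": 0}
    - {"delta_pos": [0,-6,1],"turn": 0,"claw": 0}
    - {"delta_pos": [0,-3,1],"turn": 0,"claw": 0}
    - {"delta_pos": [0,0,0],"turn": 0,"claw": 0}
    - {"delta_pos": [0,0,0],"turn": 0,"claw": 0}

```text
time_s: 7.05
tcp_pos: [0.5352, -0.1527, 0.3165]
ee_rot: [[-0.097, -0.995, -0.0], [-0.995, 0.097, 0.0], [-0.0, 0.0, -1.0]]
wrist_force: [-3.7, 0.6, -7.6]
gripper_width: 0.172
gripper_force: 30.0
```

Emit:
drive_tool:
  moves:
    - {"delta_pos": [0,0,5],"turn": 0,"claw": 0}
    - {"delta_pos": [0,0,5],"turn": 0,"claw": 0}
    - {"delta_pos": [0,0,5],"turn": 0,"claw": 0}
    - {"delta_pos": [0,0,4],"turn": 0,"claw": 0}
    - {"delta_pos": [0,0,2],"turn": 0,"claw": 0}
    - {"delta_pos": [0,0,0],"turn": 0,"claw": 0}

```text
time_s: 7.8
tcp_pos: [0.5352, -0.1527, 0.2951]
ee_rot: [[-0.097, -0.995, -0.001], [-0.995, 0.097, 0.0], [-0.0, 0.001, -1.0]]
wrist_force: [-2.9, 1.0, -7.8]
gripper_width: 0.178
gripper_force: 30.0
```

Run:
```python
from h import *
s=monitor.sense(); print(s['tcp_pos'],s['wrist_force'],s['gripper_width'],s['gripper_force'])
c=cap('side'); cv2.imwrite('pics/c4.png',cv2.resize(c['color'][80:230,210:350,::-1],None,fx=4,fy=4,interpolation=cv2.INTER_CUBIC))
```

```text
[ 0.53515967 -0.15272271  0.29506723] [-2.90615322  0.9506571  -7.79666578] 0.17770835733624274 29.993573427200317
```

View pics/c4.png

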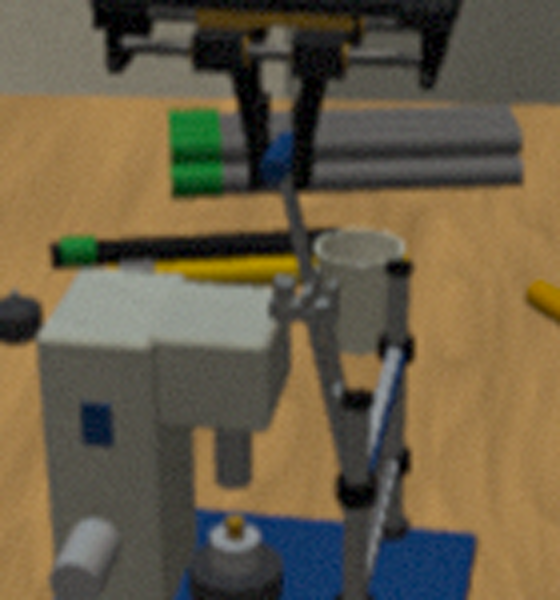

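The bar leans back through the catch at crop (310,295), and the lip shows in front of it at (328,290). I'll keep lowering in small steps until the weight comes off.

Emit:
drive_tool:
  moves:
    - {"delta_pos": [0,0,1.5],"turn": 0,"claw": 0}
    - {"delta_pos": [0,0,1.5],"turn": 0,"claw": 0}
    - {"delta_pos": [0,0,0],"turn": 0,"claw": 0}
    - {"delta_pos": [0,0,0],"turn": 0,"claw": 0}

```text
time_s: 8.35
tcp_pos: [0.5357, -0.1529, 0.2943]
ee_rot: [[-0.096, -0.995, 0.002], [-0.995, 0.096, -0.001], [0.0, -0.002, -1.0]]
wrist_force: [-3.9, 2.7, -1.4]
gripper_width: 0.17
gripper_force: 30.0
```

Emit:
drive_tool:
  moves:
    - {"delta_pos": [0,0,1.5],"turn": 0,"claw": 0}
    - {"delta_pos": [0,0,0],"turn": 0,"claw": 0}
    - {"delta_pos": [0,0,0],"turn": 0,"claw": 0}

```text
time_s: 8.72
tcp_pos: [0.536, -0.1529, 0.2942]
ee_rot: [[-0.096, -0.995, 0.004], [-0.995, 0.096, -0.001], [0.001, -0.004, -1.0]]
wrist_force: [-5.2, 5.0, 2.7]
gripper_width: 0.169
gripper_force: 30.0
```

Emit:
drive_tool:
  moves:
    - {"delta_pos": [0,2,-1],"turn": 0,"claw": 0}
    - {"delta_pos": [0,2,0],"turn": 0,"claw": 0}
    - {"delta_pos": [0,0,0],"turn": 0,"claw": 0}
    - {"delta_pos": [0,0,0],"turn": 0,"claw": 0}

```text
time_s: 9.22
tcp_pos: [0.5333, -0.1527, 0.2943]
ee_rot: [[-0.096, -0.995, 0.006], [-0.995, 0.096, -0.001], [0.001, -0.006, -1.0]]
wrist_force: [1.4, 2.8, 6.7]
gripper_width: 0.168
gripper_force: 30.0
```

Run:
```python
from h import *
s=monitor.sense(); print(s['tcp_pos'],s['wrist_force'],s['moment'],s['gripper_width'])
c=cap('side'); cv2.imwrite('pics/c5.png',cv2.resize(c['color'][100:200,240:350,::-1],None,fx=6,fy=6,interpolation=cv2.INTER_CUBIC))
```

```text
[ 0.53331329 -0.1526722   0.29431109] [1.39353356 2.81071191 6.69080764] [1.06538548 0.04647534 0.00320412] 0.16801711086109342
```

View pics/c5.png

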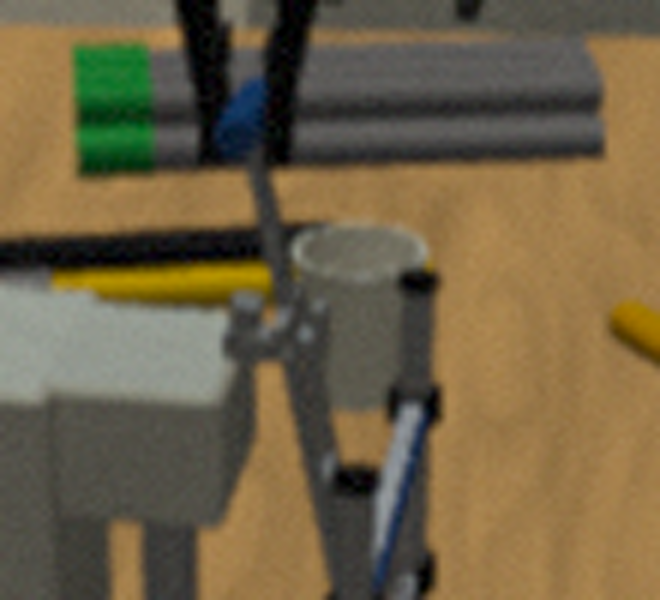

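The bar sits in the notch and carries the load: crop (285,320), with the lip at (310,310) in front. I'll relieve the down push, open, and retreat straight up.

Emit:
drive_tool:
  moves:
    - {"delta_pos": [0,0,-2],"turn": 0,"claw": 0}
    - {"delta_pos": [0,0,0],"turn": 0,"claw": 0.2}
    - {"delta_pos": [0,0,0],"turn": 0,"claw": 0.3}
    - {"delta_pos": [0,0,0],"turn": 0,"claw": 0.5}
    - {"delta_pos": [0,0,0],"turn": 0,"claw": 0.7}
    - {"delta_pos": [0,0,0],"turn": 0,"claw": 0.7}
    - {"delta_pos": [0,0,0],"turn": 0,"claw": 0.7}
    - {"delta_pos": [0,0,0],"turn": 0,"claw": 0.7}
    - {"delta_pos": [0,0,0],"turn": 0,"claw": 0.7}

```text
time_s: 10.4
tcp_pos: [0.5314, -0.1524, 0.2941]
ee_rot: [[-0.097, -0.995, -0.0], [-0.995, 0.097, -0.0], [0.0, 0.0, -1.0]]
wrist_force: [-0.0, -0.2, 1.0]
gripper_width: 0.699
gripper_force: 0.0
```

Emit:
drive_tool:
  moves:
    - {"delta_pos": [0,0,-10],"turn": 0,"claw": 0.7}
    - {"delta_pos": [0,0,-20],"turn": 0,"claw": 0.7}
    - {"delta_pos": [0,0,-20],"turn": 0,"claw": 0.7}
    - {"delta_pos": [0,0,-20],"turn": 0,"claw": 0.7}
    - {"delta_pos": [0,0,0],"turn": 0,"claw": 0.7}
    - {"delta_pos": [0,0,0],"turn": 0,"claw": 0.7}
    - {"delta_pos": [0,0,0],"turn": 0,"claw": 0.7}
    - {"delta_pos": [0,0,0],"turn": 0,"claw": 0.7}

```text
time_s: 11.4
tcp_pos: [0.5312, -0.1524, 0.3634]
ee_rot: [[-0.097, -0.995, -0.001], [-0.995, 0.097, 0.0], [0.0, 0.001, -1.0]]
wrist_force: [0.6, 0.1, 0.1]
gripper_width: 0.701
gripper_force: 0.0
```

Run:
```python
from h import *
s=monitor.sense(); print(s['time_s'],s['tcp_pos'],s['wrist_force'],s['gripper_width'])
c=cap('side'); P=cloud(c); h=cv2.cvtColor(c['color'],cv2.COLOR_RGB2HSV).astype(int)
m=(abs(h[...,0]-110)<15)&(h[...,1]>120)&(h[...,2]>40)&(P[...,2]>.25)&(P[...,2]<.36)&(P[...,0]<.65)
print(m.sum(),P[m].mean(0),P[m].max(0))
cv2.imwrite('pics/c6.png',cv2.resize(c['color'][70:270,200:400,::-1],None,fx=3,fy=3,interpolation=cv2.INTER_CUBIC))
```

```text
11.4 [ 0.53121313 -0.15242941  0.36335923] [0.60802478 0.07940725 0.12409865] 0.7005544500098492
68 [ 0.53202002 -0.14291213  0.31365418] [ 0.54030126 -0.12486831  0.31805448]
```

View pics/c6.png

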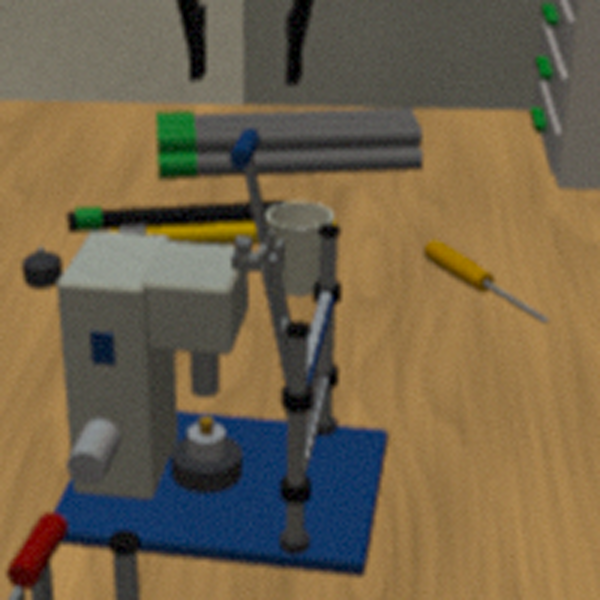

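The guard hangs by itself, with the handle at crop (245,148) and the bar leaning through the notch. It rose about 42 mm and moved back 42 mm, so the guard is at about 0.046 m and the lean is about 0.2 rad. The gripper is clear, so I'll hand in.

```bash
python3 -c "
from station import ticket
print(ticket.finish_job())"
```

```text
the job is handed in; nothing more can be done
None
```

The blue guard hangs by its bar in the notch, at about 0.046 m with a lean of about 0.2 rad as estimated from the side camera; the red press was not touched, and I handed the job in about 11.5 s into the run, with no verdict returned.

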